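# Put the short spacer under the loupe

## Task

One of the four aluminium spacers in the wooden rack is shorter than the rest: take it out and stand it upright in the round dish of the inspection stand. Then pick up the loupe by its handle and finish holding it still and level over that spacer, the lens centred on it and at the height of the stand's pointer, touching neither spacer nor stand; the job ends with the loupe held there, not put down. Leave the other spacers in the rack, and do not shift the pointer or the other things on the bench.

Things in the scene. Friction and masses are not known exactly. Their poses are not given: they have to be found in the camera images.
- spacer_short_mid (a point): Centre (17 mm above its foot) of the short spacer, a plain aluminium round post 18 mm in diameter and 34 mm long (the other three are 48 mm). It starts upright in one of the rack's sockets, foot 8 mm above the bench top, 26 mm of it standing out of the rack. 21 g. z is its long axis.
- spacer_1_mid (a point): Centre (24 mm above its foot) of one of the three good plain aluminium spacers: a round post 18 mm in diameter and 48 mm long, standing upright in a rack socket, so its foot is 8 mm above the bench top.
- spacer_2_mid (a point): Centre (24 mm above its foot) of one of the three good plain aluminium spacers: a round post 18 mm in diameter and 48 mm long, standing upright in a rack socket, so its foot is 8 mm above the bench top.
- spacer_3_mid (a point): Centre (24 mm above its foot) of one of the three good plain aluminium spacers: a round post 18 mm in diameter and 48 mm long, standing upright in a rack socket, so its foot is 8 mm above the bench top.
- rack: Fixed wooden rack lying on the bench, 44 mm (its x) by 180 mm (its y), 16 mm high; origin at the centre of its underside. Four round sockets, 21 mm in diameter and 8 mm deep, in a row along its y at -67.5, -22.5, 22.5 and 67.5 mm. Which socket holds the short spacer varies.
- dish (a point): Centre of the floor of the dish, a round recess 26 mm in diameter and 4 mm deep in the top of the inspection stand's grey base. The floor is 6 mm and the top of the base 10 mm above the bench. The stand is fixed; the base reaches from 45 mm behind the dish (-x of this point) to 115 mm ahead of it (+x), and 45 mm to each side. A round upright post, 10 mm in diameter, with its top 128 mm above the bench, stands 95 mm from the dish along this point's x axis.
- pointer_tip (a point): Tip of the flat black pointer on a black collar on the stand's post. The pointer points from the post toward the dish and ends 40 mm short of the post's axis (55 mm from the dish's axis). The tip's height is the focal height; it is set differently each time, 82 to 114 mm above the bench. The collar is stiff on the post but gives if pushed hard.
- lens (a point): Centre of the loupe's round lens, half-way through its thickness (5 mm above the loupe's underside); z is the lens axis, and -x points along the handle. Steel rim 72 mm in outside diameter and 10 mm thick. The loupe starts lying flat on the bench. About 110 g, balancing about 87 mm from the lens centre along the handle.
- loupe_handle (a point): Point to grip on the loupe's straight black handle, 85 mm from the lens centre along -x of the loupe and half-way up the handle. The handle is 18 mm wide and 24 mm high (it lies on the bench, its underside flush with the rim's), and runs from 48 to 156 mm from the lens centre. Same axes as lens.
- tape: Bystander: roll of black tape lying flat, 58 mm in diameter and 19 mm high; origin at the centre of its underside.
- spool: Bystander: spool of solder standing upright, 52 mm in diameter and 45 mm high; origin at the centre of its underside.
- pliers: Bystander: red-handled pliers lying flat, 152 mm long along y, 60 mm wide, 13 mm high; origin at the centre of the underside.
- loupe: The whole loupe; origin at the lens centre on the underside, handle along -x.
- stand: The inspection stand, fixed; origin on the dish's axis at the bench top; x points to the post.
- spacer_short: The short spacer; origin at the centre of its foot.

How it is judged:
By the outcome, as a careful person would: the job done as asked, in the order asked, and still so for the second after the job is handed in, while the arm keeps its last pose, push and grip.
It also fails if it takes over 48 s, if anything falls off the work surface, if the arm or the gripper's body presses on something with over 40 N, if the wrist force passes 120 N, or if a joint passes its speed limit or range.

## Robot

A 6-joint arm with a two-finger parallel gripper is mounted at the origin on a cart in front of the work surface, level with it; the furniture and walls round the work are solid. World frame = base frame: x ahead of the robot, y to its left, z up, the work surface at z = 0. Lengths are in m, angles in degrees, forces in N, time in s.
With the tool pointing down it reaches from about 0.35 to 0.875 m from the base axis. Payload 4.2 kg.
Tool frame: the origin (TCP) lies on the centre line of the jaws, within the pads' length; the fingertips stand 17 mm ahead of it and the grasp point (between the pads) lies 2 mm behind it; z points along the fingers, y is the direction in which the jaws open and shut (so a half turn about z gives the same grasp; the last joint's range is limited). The gripper opens to 87 mm and grips with 3 to 60 N. Pads are 19 mm wide; open, the fingers measure 117 mm over their backs; the gripper's body (75 mm by 190 mm) begins 51 mm behind the grasp point.
Start: joints at [-54.569, 22.042, 0.453, 0, -68.411, -14.817], TCP at [0.22, -0.585, 0.24] pointing down, gripper open.
Joint ranges: [-179.83, 179.83], [-69.29, 118.12], [-61.27, 80.66], [-181.25, 117.63], [-171.15, -9.14], [-177.46, 177.46]. Speed limits (degrees/s): [159.86, 159.86, 180, 180, 180, 180].

## Interface

Orientations are given as a 3x3 rotation matrix whose columns are the frame's x, y, z axes.
In Python, from station import * gives the robot as it stands.
- The arm moves only by the tool play_rows, never from a script. Its argument "targets" is a list that holds one entry, the list of rows, each a list of 5 numbers: the closure, from 0 (fully open) to 1 (shut), then the shift along the world's x, y, z in m, then the turn about the world's z in rad. In form: [[[gripper, x, y, z, twist], ...]]. A call has 1 to 5 rows; each row is the pose to reach, as a shift and turn from the pose commanded when the call began; what a row does not reach only later rows make up. A row lasts 1/12 s, in which the tool goes at most 41.7 mm and 7.16 degrees, less where a joint would pass 70% of its speed; a pose out of reach is approached as far as the arm can. A call with a gripper value outside its range is refused whole. The fingers move at their own pace and stop on an object; the grip force is fixed at half the most. Time passes only in rows, so rows that repeat a pose let the fingers close. It gives the time, the measured TCP pose, the force and the opening at its end, in the units of the state.
- sense(): the state, without advancing time (a new reading comes with each control period).
- capture(name): name is "side" or "top" or "wrist"; returns the picture (384x512x3 uint8, blue, green, red); there is no depth.
- get_calibration(name): a dict with "camera_matrix" (3x3 intrinsics, pixels), "T" (4x4, takes a point from camera to world coordinates). Camera axes: x right, y up, looking along -z (the intrinsics and any distortion apply to the point x, -y, -z); pixel columns grow to the right and rows downward; lengths in m; the calibration is good to about 2 mm. A picture is of the moment at which its call begins: read the wrist's pose just before it. get_calibration takes no time and is no camera call; for the wrist camera it gives the pose at the moment of the call.
- finish_job(): hands the job in, once; it reports no verdict.
The state is a dict: "time_s": time; "joints": joint angles; "joint_velocities": joint speeds; "effort": joint torques, N m; "tcp_pos": TCP position; "ee_rot": TCP orientation; "wrist_force": force on the tool from outside, world axes, zero at the start; "moment": the same for the moment, N m; "gripper_width": opening from 0.0 (shut) to 1.0 (fully open).
Only numpy, scipy, OpenCV 4.12 (cv2) and the standard library are available. Lean on these libraries where they do the work, as an engineer would, in place of code of your own. Each camera call takes 0.05 s, during which the arm holds its last target. There are 200 camera calls.

## Working session

There is one attempt and no reset: what is moved stays moved. The work goes in short steps, Python scripts to look and compute and a tool call to move; the robot and the scene stay as the last step left them, time stands still between calls to the robot, and variables do not carry over. Pictures are saved under pics/ and viewed, on a budget of 10 in all, crops included, one or two more only if the job needs it, and the job is handed in when it is done.

Besides the shell and the picture viewer there is one more tool, called after "Request:" as name([rows], argument=value, ...), one row to a line, values as JSON. play_rows: Moves the arm, as the interface text tells. Its arguments: {"type":"object","properties":{"targets":{"type":"array","items":{"type":"array","items":{"type":"array","items":{"type":"number"}}}}},"required":["targets"]}

```bash
mkdir -p pics; ls
python3 - <<'E'
from station import *
import cv2
s=sense();print(s)
for n in ("side","top","wrist"):
    c=get_calibration(n);print(n,c)
    cv2.imwrite(f"pics/{n}0.png",capture(n))
E
```

```text
pics
{'time_s': 0.0, 'joints': array([-5.45675367e+01,  2.20902209e+01,  3.79779033e-01, -2.88370931e-02,
       -6.84103969e+01, -1.48172831e+01]), 'joint_velocities': array([-0.1183139 ,  0.02409722,  0.07552136, -0.02528374, -0.02775876,
       -0.06449674]), 'effort': array([-2.00162194e-04, -3.90668106e+01,  1.87407178e+01,  4.22007948e+00,
        1.09123657e-02, -1.93493192e-04]), 'tcp_pos': array([ 0.2198842 , -0.58444187,  0.23846564]), 'ee_rot': array([[-9.36031610e-01, -3.51914929e-01, -8.41352058e-04],
       [-3.51915924e-01,  9.36029499e-01,  1.98971874e-03],
       [ 8.73186182e-05,  2.15852482e-03, -9.99997667e-01]]), 'wrist_force': array([ 0.3663905 , -1.07738151,  0.73428478]), 'moment': array([ 0.05209851, -0.05637745, -0.07098819]), 'gripper_width': 1.0010459505507685}
side {'camera_matrix': array([[394.48275102,   0.        , 253.32476613],
       [  0.        , 394.48275102, 193.46012288],
       [  0.        ,   0.        ,   1.        ]]), 'T': array([[-0.89641079,  0.22561337, -0.38150531,  0.13045657],
       [-0.44296456, -0.48548842,  0.75371307,  0.838488
[... 382 characters left out ...]
2552088e-01],
       [-9.99934202e-01,  1.14710633e-02, -8.16834286e-05,
        -1.89570864e-02],
       [ 6.54588258e-04,  6.41666987e-02,  9.97938979e-01,
         1.34800764e+00],
       [ 0.00000000e+00,  0.00000000e+00,  0.00000000e+00,
         1.00000000e+00]])}
wrist {'camera_matrix': array([[335.05826523,   0.        , 257.12530568],
       [  0.        , 335.05826523, 187.70087417],
       [  0.        ,   0.        ,   1.        ]]), 'T': array([[-0.35157385, -0.90213294, -0.25010396,  0.15087759],
       [ 0.93615783, -0.33819892, -0.09607296, -0.60931533],
       [ 0.00208569, -0.26791352,  0.96344071,  0.38288329],
       [ 0.        ,  0.        ,  0.        ,  1.        ]])}
```

View pics/top0.png

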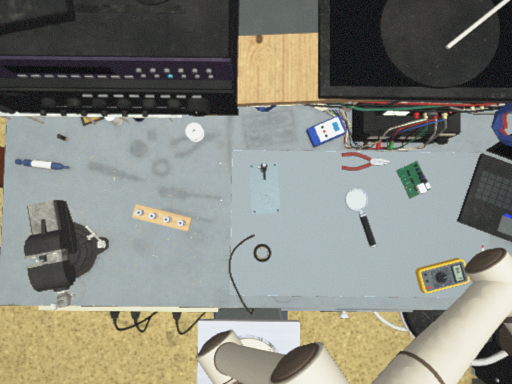

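View pics/side0.png

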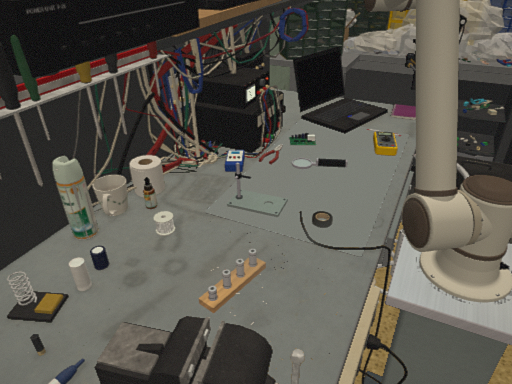

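Top view: rack ~(162,217), stand base ~(264,188) with post at (264,168) (so +x), loupe lens ~(357,200) with handle to (372,245), pliers (365,160), tape (262,253), spool (195,131). Now one enlarged mosaic.

```bash
cat > h.py <<'E'
from station import *
import cv2, numpy as np
def ray(cal,px):
    K=cal["camera_matrix"];T=np.array(cal["T"])
    d=np.linalg.inv(K)@[px[0],px[1],1.]
    return T[:3,3], T[:3,:3]@np.array([d[0],-d[1],-d[2]])
def onz(cal,px,z):
    o,d=ray(cal,px); return o+d*(z-o[2])/d[2]
def proj(cal,p):
    T=np.array(cal["T"]);q=T[:3,:3].T@(np.asarray(p)-T[:3,3])
    K=cal["camera_matrix"];return np.array([K[0,0]*q[0]/-q[2]+K[0,2],K[1,1]*-q[1]/-q[2]+K[1,2]])
def tri(ls):
    A=np.zeros((3,3));b=np.zeros(3);R=[]
    for cal,px in ls:
        o,d=ray(cal,px);d=d/np.linalg.norm(d);M=np.eye(3)-np.outer(d,d);A+=M;b+=M@o;R.append((o,M))
    p=np.linalg.solve(A,b);return p,max(np.linalg.norm(M@(p-o)) for o,M in R)
def comps(mask,amin=20):
    n,l,s,c=cv2.connectedComponentsWithStats(mask.astype(np.uint8))
    return [(s[i].tolist(),c[i].round(1).tolist()) for i in range(1,n) if s[i,4]>=amin]
E
python3 - <<'E'
from h import *
t=cv2.imread("pics/top0.png");s=cv2.imread("pics/side0.png")
def crop(im,x,y,w,h,k): return cv2.resize(im[y:y+h,x:x+w],None,fx=k,fy=k,interpolation=cv2.INTER_CUBIC)
c=np.zeros((600,800,3),np.uint8)
def put(i,x,y): c[y:y+i.shape[0],x:x+i.shape[1]]=i
put(crop(t,128,198,66,40,6),0,0)      # rack top
put(crop(t,240,155,50,65,4),400,0)    # stand
put(crop(t,335,180,50,70,4),600,0)
put(crop(s,195,240,80,75,5),0,300)
put(crop(s,220,165,80,60,5),400,300)
cv2.imwrite("pics/m1.png",c)
cal=get_calibration("top")
for n,px,z in [("rackL",(134,211),.016),("rackR",(190,224),.016),("baseTL",(250,163),.01),("baseTR",(279,163),.01),("baseBL",(250,213),.01),("baseBR",(279,213),.01),("lens",(357,200),.005),("hend",(372,245),.02)]: print(n,onz(cal,px,z).round(4))
E
```

```text
Traceback (most recent call last):
ValueError: could not broadcast input array from shape (375,400,3) into shape (300,400,3)
```

Run:
```python
from h import *
t=cv2.imread("pics/top0.png");s=cv2.imread("pics/side0.png")
def crop(im,x,y,w,h,k): return cv2.resize(im[y:y+h,x:x+w],None,fx=k,fy=k,interpolation=cv2.INTER_CUBIC)
c=np.zeros((600,800,3),np.uint8)
def put(i,x,y): c[y:y+i.shape[0],x:x+i.shape[1]]=i
put(crop(t,128,198,66,40,6),0,0)      # rack top
put(crop(t,240,155,50,65,4),400,0)    # stand
put(crop(t,335,180,50,70,4),600,0)
put(crop(s,195,245,80,60,5),0,300)
put(crop(s,220,165,80,60,5),400,300)
cv2.imwrite("pics/m1.png",c)
cal=get_calibration("top")
for n,px,z in [("rackL",(134,211),.016),("rackR",(190,224),.016),("baseTL",(250,163),.01),("baseTR",(279,163),.01),("baseBL",(250,213),.01),("baseBR",(279,213),.01),("lens",(357,200),.005),("hend",(372,245),.02)]: print(n,onz(cal,px,z).round(4))
```

```text
rackL [0.4888 0.3641 0.016 ]
rackR [0.4501 0.1875 0.016 ]
baseTL [0.6454 0.002  0.01  ]
baseTR [ 0.6464 -0.0901  0.01  ]
baseBL [4.868e-01 1.000e-04 1.000e-02]
baseBR [ 0.4878 -0.0914  0.01  ]
lens [ 0.5319 -0.3386  0.005 ]
hend [ 0.3915 -0.3812  0.02  ]
```

View pics/m1.png

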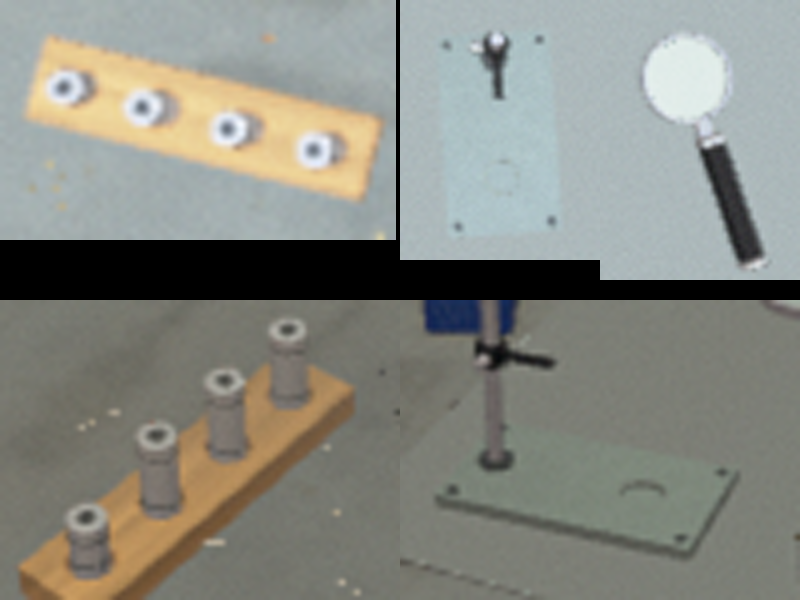

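Run:
```python
from h import *
T=get_calibration("top");S=get_calibration("side")
sc=lambda x0,y0,k,x,y:((x+.5)/k-.5+x0,(y+.5)/k-.5+y0)
for n,a,b in [("short top",sc(128,198,6,65,87),sc(195,245,5,88,218)),("spacer2 top",sc(128,198,6,143,106),sc(195,245,5,157,136)),("s3",sc(128,198,6,229,128),sc(195,245,5,225,81)),("s4",sc(128,198,6,315,150),sc(195,245,5,289,30)),
 ("dish",sc(240,155,4,103,176),sc(220,165,5,243,190)),("tip",sc(240,155,4,99,98),sc(220,165,5,153,63))]:
    p,r=tri([(T,a),(S,b)]);print(n,p.round(4),"res",round(r,4))
for n,q,z in [("lens",(86,77),.01),("h0",(111,140),.024),("h1",(150,260),.024),("hm",(128,190),.024)]:
    print(n,onz(T,sc(335,180,4,*q),z).round(4))
print("short@.042",onz(T,sc(128,198,6,65,87),.042).round(4))
```

```text
short top [0.4846 0.3426 0.0416] res 0.0009
spacer2 top [0.4751 0.2989 0.0552] res 0.0011
s3 [0.4646 0.2551 0.0554] res 0.0009
s4 [0.454  0.2113 0.0553] res 0.0009
dish [ 0.5317 -0.0483  0.011 ] res 0.001
tip [ 0.5867 -0.043   0.0873] res 0.0008
lens [ 0.5352 -0.3347  0.01  ]
h0 [ 0.4856 -0.3507  0.024 ]
h1 [ 0.3929 -0.3805  0.024 ]
hm [ 0.4469 -0.3637  0.024 ]
short@.042 [0.4853 0.3429 0.042 ]
```

Side view: short spacer is the +y end one (top z 0.042, others 0.055); dish (0.532,-0.048), pointer tip (0.587,-0.043,0.087), loupe yaw ≈17.8°, grip ≈(0.454,-0.361). Moving above the short spacer, jaws across the rack.

Request:
play_rows([
  [[0, 0.16, 0.13, 0, 0.5], [0, 0.16, 0.13, 0, 0.5], [0, 0.16, 0.13, 0, 0.5], [0, 0.16, 0.13, 0, 0.5], [0, 0.16, 0.13, 0, 0.5]],
])

```text
time_s: 0.57
tcp_pos: [0.3813, -0.4534, 0.2394]
ee_rot: [[-0.649, -0.76, -0.0], [-0.76, 0.649, 0.0], [-0.0, 0.0, -1.0]]
wrist_force: [0.7, -0.4, -0.1]
gripper_width: 0.995
```

Request:
play_rows([
  [[0, 0.1, 0.18, 0, 0.483], [0, 0.1, 0.18, 0, 0.483], [0, 0.1, 0.18, 0, 0.483], [0, 0.1, 0.18, 0, 0.483], [0, 0.1, 0.18, 0, 0.483]],
])

```text
time_s: 0.98
tcp_pos: [0.4807, -0.2728, 0.2394]
ee_rot: [[-0.222, -0.975, -0.0], [-0.975, 0.222, 0.0], [-0.0, 0.0, -1.0]]
wrist_force: [1.7, -0.2, -0.5]
gripper_width: 1.003
```

Request:
play_rows([
  [[0, 0.02, 0.205, 0, 0], [0, 0.02, 0.205, 0, 0], [0, 0.02, 0.205, 0, 0], [0, 0.02, 0.205, 0, 0], [0, 0.02, 0.205, 0, 0]],
])

```text
time_s: 1.4
tcp_pos: [0.4997, -0.0678, 0.2395]
ee_rot: [[-0.226, -0.974, -0.0], [-0.974, 0.226, 0.0], [-0.0, 0.0, -1.0]]
wrist_force: [0.7, 0.3, 0.4]
gripper_width: 1.0
```

Request:
play_rows([
  [[0, 0, 0.206, 0, 0], [0, 0, 0.206, 0, 0], [0, 0, 0.206, 0, 0], [0, 0, 0.206, 0, 0], [0, 0, 0.206, 0, 0]],
])

```text
time_s: 1.82
tcp_pos: [0.4994, 0.1383, 0.2396]
ee_rot: [[-0.225, -0.974, -0.0], [-0.974, 0.225, 0.0], [-0.0, 0.0, -1.0]]
wrist_force: [0.2, 0.3, -0.6]
gripper_width: 1.002
```

Request:
play_rows([
  [[0, -0.015, 0.206, 0, 0], [0, -0.015, 0.206, 0, 0], [0, -0.015, 0.206, 0, 0], [0, -0.015, 0.206, 0, 0], [0, -0.015, 0.206, 0, 0]],
])

```text
time_s: 2.23
tcp_pos: [0.4843, 0.3442, 0.2394]
ee_rot: [[-0.225, -0.974, -0.0], [-0.974, 0.225, -0.0], [0.0, 0.0, -1.0]]
wrist_force: [1.0, -0.4, 0.2]
gripper_width: 0.999
```

Request:
play_rows([
  [[0, 0, 0, -0.1, 0], [0, 0, 0, -0.1, 0], [0, 0, 0, -0.1, 0], [0, 0, 0, -0.1, 0], [0, 0, 0, -0.1, 0]],
])

```text
time_s: 2.65
tcp_pos: [0.4851, 0.3419, 0.139]
ee_rot: [[-0.225, -0.974, -0.001], [-0.974, 0.225, -0.002], [0.002, 0.0, -1.0]]
wrist_force: [0.8, -0.0, 1.0]
gripper_width: 1.0
```

Run:
```python
from h import *
s=sense();c=get_calibration("wrist");im=capture("wrist")
print(s["tcp_pos"],c["T"].tolist());np.save("w1.npy",c["T"])
cv2.imwrite("pics/w1.png",im)
print(proj(c,(.485,.343,.042)),proj(c,(.475,.299,.056)))
```

```text
[0.48507913 0.34185527 0.13895183] [[-0.9741572205283421, -0.21785729587714298, -0.05963143739332178, 0.46815364941013077], [0.225870479636593, -0.9390248310669611, -0.2592583519742423, 0.27197931587771734], [0.0004859230701289057, -0.26602737692343564, 0.9639653513513884, 0.2834015821402829], [0.0, 0.0, 0.0, 1.0]]
[256.4783389  195.86184691] [256.1247377  137.97838623]
```

View pics/w1.png

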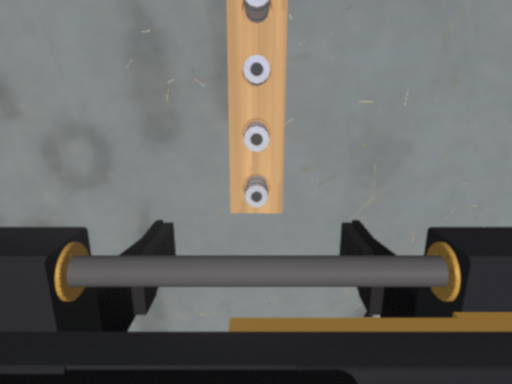

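Short spacer seen at (256.5,196), as predicted (256.5,195.9); row of neighbours above it is clear. Descend and grip.

Request:
play_rows([
  [[0, 0, 0.001, -0.04, 0], [0, 0, 0.001, -0.07, 0], [0, 0, 0.001, -0.09, 0], [0, 0, 0.001, -0.102, 0], [0, 0, 0.001, -0.102, 0]],
])

```text
time_s: 3.12
tcp_pos: [0.4851, 0.3427, 0.037]
ee_rot: [[-0.227, -0.974, -0.001], [-0.974, 0.227, -0.001], [0.001, 0.001, -1.0]]
wrist_force: [-0.4, -0.1, 0.3]
gripper_width: 0.998
```

Request:
play_rows([
  [[1, 0, 0, 0, 0], [1, 0, 0, 0, 0], [1, 0, 0, 0, 0], [1, 0, 0, 0, 0], [1, 0, 0, 0, 0]],
])

```text
time_s: 3.53
tcp_pos: [0.4855, 0.3435, 0.0387]
ee_rot: [[-0.226, -0.974, 0.001], [-0.974, 0.226, 0.002], [-0.002, -0.001, -1.0]]
wrist_force: [-0.2, 0.1, -0.6]
gripper_width: 0.709
```

Request:
play_rows([
  [[1, 0, 0, 0, 0], [1, 0, 0, 0, 0], [1, 0, 0, 0, 0], [1, 0, 0, 0, 0], [1, 0, 0, 0, 0]],
])

```text
time_s: 3.95
tcp_pos: [0.485, 0.343, 0.0375]
ee_rot: [[-0.226, -0.974, -0.0], [-0.974, 0.226, -0.0], [0.0, 0.0, -1.0]]
wrist_force: [0.2, -0.5, 0.3]
gripper_width: 0.327
```

Request:
play_rows([
  [[1, 0, 0, 0, 0], [1, 0, 0, 0, 0], [1, 0, 0, 0, 0], [1, 0, 0, 0, 0], [1, 0, 0, 0, 0]],
])

```text
time_s: 4.37
tcp_pos: [0.485, 0.343, 0.0375]
ee_rot: [[-0.226, -0.974, -0.0], [-0.974, 0.226, -0.0], [0.0, 0.0, -1.0]]
wrist_force: [-1.5, -0.2, -0.9]
gripper_width: 0.197
```

Request:
play_rows([
  [[1, 0, 0, 0.01, 0], [1, 0, 0, 0.03, 0], [1, 0, 0, 0.06, 0], [1, 0, 0, 0.1, 0], [1, 0, 0, 0.1, 0]],
])

```text
time_s: 4.78
tcp_pos: [0.4888, 0.3462, 0.1466]
ee_rot: [[-0.224, -0.975, 0.012], [-0.975, 0.224, 0.01], [-0.013, -0.01, -1.0]]
wrist_force: [0.8, 0.2, 0.6]
gripper_width: 0.201
```

Request:
play_rows([
  [[1, 0.025, -0.19, 0, -0.62], [1, 0.025, -0.19, 0, -0.62], [1, 0.025, -0.19, 0, -0.62], [1, 0.025, -0.19, 0, -0.62], [1, 0.025, -0.19, 0, -0.62]],
])

```text
time_s: 5.2
tcp_pos: [0.5095, 0.1498, 0.1383]
ee_rot: [[-0.755, -0.656, -0.0], [-0.656, 0.755, -0.0], [0.0, 0.0, -1.0]]
wrist_force: [0.5, 0.8, -0.6]
gripper_width: 0.197
```

Request:
play_rows([
  [[1, 0.022, -0.201, 0, -0.62], [1, 0.022, -0.201, 0, -0.62], [1, 0.022, -0.201, 0, -0.62], [1, 0.022, -0.201, 0, -0.62], [1, 0.022, -0.201, 0, -0.62]],
])

```text
time_s: 5.62
tcp_pos: [0.532, -0.0503, 0.1385]
ee_rot: [[-0.995, -0.096, 0.001], [-0.096, 0.995, 0.0], [-0.001, -0.0, -1.0]]
wrist_force: [0.6, 0.1, -0.5]
gripper_width: 0.2
```

Request:
play_rows([
  [[1, 0, 0, 0, 0], [1, 0, 0, 0, 0], [1, 0, 0, 0, 0]],
])

```text
time_s: 5.87
tcp_pos: [0.5321, -0.0481, 0.138]
ee_rot: [[-0.995, -0.103, 0.001], [-0.103, 0.995, 0.0], [-0.001, 0.0, -1.0]]
wrist_force: [-0.4, 0.2, 0.2]
gripper_width: 0.196
```

Run:
```python
from h import *
s=sense();c=get_calibration("wrist");im=capture("wrist")
print(s["tcp_pos"],s["gripper_width"])
np.save("w2.npy",c["T"])
cv2.imwrite("pics/w2raw.png",im)
p=proj(c,(.532,-.048,.01));print(p,proj(c,(.587,-.043,.087)),proj(c,(.627,-.042,.128)))
cv2.imwrite("pics/w2.png",cv2.resize(im[0:300,100:420],None,fx=2,fy=2,interpolation=cv2.INTER_CUBIC))
```

```text
[ 0.53210901 -0.0480631   0.13800999] 0.19561031641013105
[255.63715633 185.11786326] [254.30052076 295.57294238] [248.55851735 396.98921757]
```

View pics/w2.png

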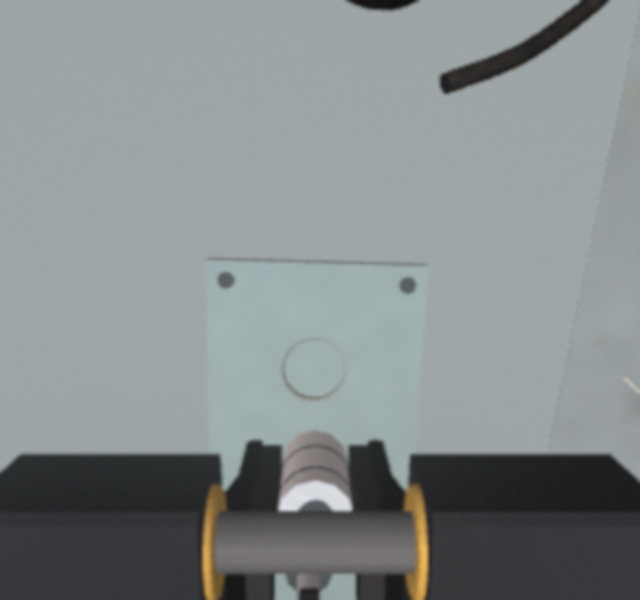

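Dish circle centre at raw pixel (256.9,183.9), 1–2 px from prediction; held spacer in line with it (column 256.5), foot edge at raw row 216.

Run:
```python
from h import *
c=get_calibration("wrist");im=cv2.imread("pics/w2raw.png")
d=onz(c,(256.9,183.9),.0095);print("dish",d,sense()["tcp_pos"])
for dx in(-.003,0,.003):
    pts=np.array([proj(c,(.532+dx+.009*np.cos(a),-.048+.009*np.sin(a),.1085)) for a in np.linspace(0,6.28,40)])
    print(dx,pts[:,1].min(),pts[:,0].min(),pts[:,0].max())
T=get_calibration("top")
print(get_calibration("wrist")["T"][:3,3])
```

```text
dish [ 0.5309645  -0.04639473  0.0095    ] [ 0.53212422 -0.04742307  0.13795363]
-0.003 210.81046424745023 238.14314093953425 270.46652712817274
0 215.92480527160993 237.66918700787872 269.8545442150655
0.003 220.99494995461032 237.1992754196435 269.2477774620038
[ 0.45861506 -0.05379524  0.28221715]
```

Request:
play_rows([
  [[1, -0.001, 0, -0.03, 0], [1, -0.001, 0, -0.06, 0], [1, -0.001, 0, -0.08, 0], [1, -0.001, 0, -0.092, 0], [1, -0.001, 0, -0.092, 0]],
])

```text
time_s: 6.33
tcp_pos: [0.5291, -0.0467, 0.043]
ee_rot: [[-0.994, -0.105, -0.006], [-0.105, 0.994, -0.001], [0.006, -0.0, -1.0]]
wrist_force: [-0.1, -0.2, 0.1]
gripper_width: 0.192
```

Request:
play_rows([
  [[1, 0, 0, -0.003, 0], [1, 0, 0, -0.006, 0], [1, 0, 0, -0.009, 0], [1, 0, 0, -0.0095, 0], [1, 0, 0, -0.0095, 0]],
])

```text
time_s: 6.75
tcp_pos: [0.5313, -0.0478, 0.0365]
ee_rot: [[-0.995, -0.103, 0.001], [-0.103, 0.995, 0.0], [-0.001, 0.0, -1.0]]
wrist_force: [0.3, -0.2, -0.1]
gripper_width: 0.196
```

Request:
play_rows([
  [[1, 0, 0, -0.0005, 0], [1, 0, 0, -0.001, 0], [0.85, 0, 0, -0.001, 0], [0.75, 0, 0, -0.001, 0], [0.7, 0, 0, -0.001, 0]],
])

```text
time_s: 7.17
tcp_pos: [0.5311, -0.048, 0.0351]
ee_rot: [[-0.995, -0.103, 0.0], [-0.103, 0.995, 0.0], [-0.0, 0.0, -1.0]]
wrist_force: [-0.6, -0.3, 0.1]
gripper_width: 0.26
```

Request:
play_rows([
  [[0.5, 0, 0, 0, 0], [0.4, 0, 0, 0, 0], [0.3, 0, 0, 0, 0], [0.3, 0, 0, 0, 0], [0.3, 0, 0, 0, 0]],
])

```text
time_s: 7.58
tcp_pos: [0.531, -0.048, 0.035]
ee_rot: [[-0.995, -0.103, -0.0], [-0.103, 0.995, -0.0], [0.0, -0.0, -1.0]]
wrist_force: [-0.3, -0.3, 0.6]
gripper_width: 0.594
```

Run:
```python
from h import *
print(sense()["gripper_width"],sense()["tcp_pos"],sense()["wrist_force"])
im=capture("wrist");c=get_calibration("wrist");print(proj(c,(.531,-.048,.04)),proj(c,(.587,-.043,.087)))
cv2.imwrite("pics/w3.png",im)
```

```text
0.5941687945125843 [ 0.53103496 -0.04796541  0.03499951] [-0.27051335 -0.32560205  0.58186389]
[254.24904074 260.82885565] [251.5267164  459.45228408]
```

View pics/w3.png

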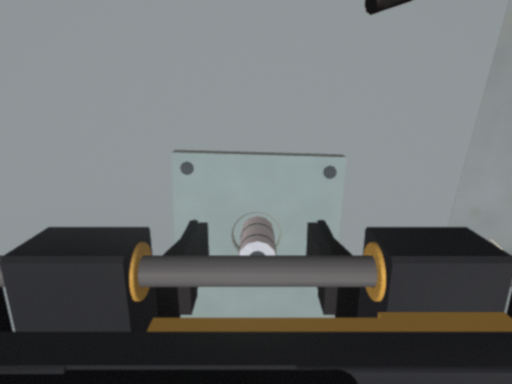

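Spacer stands in the dish (258,240) free of the fingers. Rise and go to the loupe handle.

Request:
play_rows([
  [[0, 0, 0, 0.03, 0], [0, 0, 0, 0.07, 0], [0, 0, 0, 0.11, 0], [0, 0, 0, 0.145, 0], [0, 0, 0, 0.145, 0]],
])

```text
time_s: 8.05
tcp_pos: [0.5356, -0.0478, 0.1882]
ee_rot: [[-0.994, -0.104, 0.016], [-0.104, 0.995, 0.001], [-0.016, -0.001, -1.0]]
wrist_force: [1.3, 0.3, 0.3]
gripper_width: 0.962
```

Request:
play_rows([
  [[0, -0.04, -0.16, 0, 0.208], [0, -0.04, -0.16, 0, 0.208], [0, -0.04, -0.16, 0, 0.208], [0, -0.04, -0.16, 0, 0.208], [0, -0.04, -0.16, 0, 0.208]],
])

```text
time_s: 8.47
tcp_pos: [0.4889, -0.2127, 0.1797]
ee_rot: [[-0.954, -0.3, -0.001], [-0.3, 0.954, -0.001], [0.001, -0.0, -1.0]]
wrist_force: [0.6, 0.8, -0.9]
gripper_width: 0.999
```

Request:
play_rows([
  [[0, -0.037, -0.153, 0, 0], [0, -0.037, -0.153, 0, 0], [0, -0.037, -0.153, 0, 0], [0, -0.037, -0.153, 0, 0], [0, -0.037, -0.153, 0, 0]],
])

```text
time_s: 8.88
tcp_pos: [0.4526, -0.3653, 0.1793]
ee_rot: [[-0.954, -0.301, -0.001], [-0.301, 0.954, -0.001], [0.001, -0.001, -1.0]]
wrist_force: [0.6, 0.2, -0.2]
gripper_width: 1.0
```

Request:
play_rows([
  [[0, 0, 0, -0.02, 0], [0, 0, 0, -0.02, 0], [0, 0, 0, -0.02, 0]],
])

```text
time_s: 9.13
tcp_pos: [0.4533, -0.3604, 0.1589]
ee_rot: [[-0.952, -0.306, -0.003], [-0.306, 0.952, 0.001], [0.002, 0.002, -1.0]]
wrist_force: [-0.1, 0.9, 0.7]
gripper_width: 1.0
```

Run:
```python
from h import *
s=sense();c=get_calibration("wrist");im=capture("wrist")
print(s["tcp_pos"],s["ee_rot"],s["gripper_width"])
print(proj(c,(.4543,-.3607,.024)),proj(c,(.5352,-.3347,.01)),proj(c,(.3929,-.3805,.024)),proj(c,s["tcp_pos"]-[0,0,.11]))
cv2.imwrite("pics/w4.png",im)
# top+side check of stand
t=capture("top");cv2.imwrite("pics/top1.png",t);s2=capture("side");cv2.imwrite("pics/side1.png",s2)
```

```text
[ 0.45329868 -0.36036482  0.15890237] [[-0.95209183 -0.30579761 -0.00299493]
 [-0.30580276  0.9520938   0.00143676]
 [ 0.0024121   0.00228378 -0.99999448]] 1.0003908515035924
[254.48709235 184.2848889 ] [254.79708717 265.2736704 ] [254.19502038 107.41048886] [255.11230613 191.30607393]
```

View pics/w4.png

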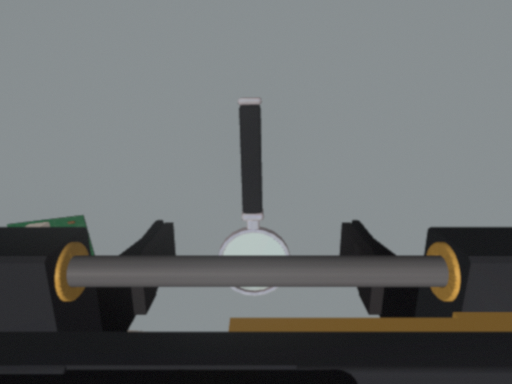

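Run:
```python
from h import *
W=get_calibration("wrist");T=get_calibration("top");S=get_calibration("side")
def dark(f,x0,y0,x1,y1,th):
    im=cv2.imread(f)[y0:y1,x0:x1].max(2)<th
    cs=comps(im,30);s,c=max(cs,key=lambda q:q[0][4])
    n,l=cv2.connectedComponents(im.astype(np.uint8));k=l[int(round(c[1])),int(round(c[0]))]
    ys,xs=np.nonzero(l==k);v=cv2.fitLine(np.c_[xs,ys].astype(np.float32),cv2.DIST_L2,0,.01,.01).ravel()
    print(f,s,(c[0]+x0,c[1]+y0),"dir",v[:2]);return (c[0]+x0,c[1]+y0),v[:2]
cw,vw=dark("pics/w4.png",225,90,280,222,80)
ct,vt=dark("pics/top0.png",350,205,385,252,90)
cs,vs=dark("pics/side0.png",310,150,352,172,80)
for a in ([(T,ct),(S,cs)],[(W,cw),(T,ct)],[(W,cw),(S,cs)]): print("handle mid",tri(a))
print("W on z",onz(W,cw,.022),"T",onz(T,ct,.022))
e=[onz(W,np.array(cw)+k*vw,.022) for k in(-40,40)];d=e[1]-e[0];print("yaw W",np.degrees(np.arctan2(d[1],d[0])))
e=[onz(T,np.array(ct)+k*vt,.022) for k in(-10,10)];d=e[1]-e[0];print("yaw T",np.degrees(np.arctan2(d[1],d[0])))
print("lens W",onz(W,(254.5,261.5),.01),"end W",onz(W,(250,99),.022))
```

```text
pics/w4.png [14, 15, 23, 108, 2152] (250.7, 157.8) dir [0.02655082 0.99964744]
pics/top0.png [10, 11, 15, 30, 181] (367.3, 230.2) dir [0.33012432 0.9439375 ]
pics/side0.png [8, 9, 28, 8, 207] (331.6, 162.5) dir [0.9990586  0.04338054]
handle mid (array([ 0.43575586, -0.3694424 ,  0.01164692]), np.float64(0.0013422547377390992))
handle mid (array([ 0.43765236, -0.37023705,  0.00892374]), np.float64(0.0008515065140224922))
handle mid (array([ 0.43636051, -0.37104497,  0.01129906]), np.float64(0.0015621801967736623))
W on z [ 0.43597918 -0.3712057   0.022     ] T [ 0.43731026 -0.36629992  0.022     ]
yaw W 19.063548233086618
yaw T -160.85557660535727
lens W [ 0.53460547 -0.33635339  0.01      ] end W [ 0.38976483 -0.38643127  0.022     ]
```

Handle (columns 240–262, rows 104–214 in the wrist view) has yaw ≈19.1° and mid height ≈0.011; correct 3 mm and 1.3°, then grip.

Request:
play_rows([
  [[0, 0, -0.003, -0.035, 0.022], [0, 0, -0.003, -0.07, 0.022], [0, 0, -0.003, -0.1, 0.022], [0, 0, -0.003, -0.12, 0.022], [0, 0, -0.003, -0.12, 0.022]],
])

```text
time_s: 9.7
tcp_pos: [0.4519, -0.3622, 0.0363]
ee_rot: [[-0.945, -0.327, -0.007], [-0.327, 0.945, 0.004], [0.005, 0.006, -1.0]]
wrist_force: [-0.3, 0.5, -0.3]
gripper_width: 0.999
```

Request:
play_rows([
  [[0, 0, 0, -0.006, 0], [0, 0, 0, -0.012, 0], [0, 0, 0, -0.017, 0], [0, 0, 0, -0.019, 0], [0, 0, 0, -0.019, 0]],
])

```text
time_s: 10.12
tcp_pos: [0.4543, -0.364, 0.0214]
ee_rot: [[-0.945, -0.327, 0.001], [-0.327, 0.945, -0.0], [-0.001, -0.0, -1.0]]
wrist_force: [0.3, 0.2, 0.6]
gripper_width: 1.0
```

Request:
play_rows([
  [[1, 0, 0, 0, 0], [1, 0, 0, 0, 0], [1, 0, 0, 0, 0], [1, 0, 0, 0, 0], [1, 0, 0, 0, 0]],
])

```text
time_s: 10.53
tcp_pos: [0.4541, -0.364, 0.0212]
ee_rot: [[-0.945, -0.327, 0.0], [-0.327, 0.945, -0.0], [-0.0, -0.0, -1.0]]
wrist_force: [-0.3, -0.9, 0.8]
gripper_width: 0.706
```

Request:
play_rows([
  [[1, 0, 0, 0, 0], [1, 0, 0, 0, 0], [1, 0, 0, 0, 0], [1, 0, 0, 0, 0], [1, 0, 0, 0, 0]],
])

```text
time_s: 10.95
tcp_pos: [0.4541, -0.364, 0.021]
ee_rot: [[-0.945, -0.327, -0.0], [-0.327, 0.945, 0.0], [0.0, 0.0, -1.0]]
wrist_force: [-0.3, -0.3, 0.6]
gripper_width: 0.329
```

Request:
play_rows([
  [[1, 0, 0, 0, 0], [1, 0, 0, 0, 0], [1, 0, 0, 0, 0], [1, 0, 0, 0, 0], [1, 0, 0, 0, 0]],
])

```text
time_s: 11.37
tcp_pos: [0.4541, -0.364, 0.0211]
ee_rot: [[-0.945, -0.327, 0.0], [-0.327, 0.945, -0.0], [-0.0, -0.0, -1.0]]
wrist_force: [0.8, -0.5, -0.3]
gripper_width: 0.2
```

Request:
play_rows([
  [[1, 0, 0, 0.01, 0], [1, 0, 0, 0.03, 0], [1, 0, 0, 0.06, 0], [1, 0, 0, 0.09, 0], [1, 0, 0, 0.11, 0]],
])

```text
time_s: 11.78
tcp_pos: [0.4548, -0.3644, 0.1345]
ee_rot: [[-0.945, -0.327, 0.003], [-0.327, 0.945, -0.002], [-0.002, -0.003, -1.0]]
wrist_force: [0.7, -0.2, -1.1]
gripper_width: 0.205
```

Request:
play_rows([
  [[1, -0.001, 0.015, 0.01, -0.05], [1, -0.002, 0.04, 0.01, -0.1], [1, -0.003, 0.065, 0.01, -0.15], [1, -0.004, 0.095, 0.01, -0.2], [1, -0.004, 0.12, 0.01, -0.272]],
])

```text
time_s: 12.2
tcp_pos: [0.4492, -0.2425, 0.1416]
ee_rot: [[-0.998, -0.057, 0.0], [-0.057, 0.998, 0.0], [-0.0, 0.0, -1.0]]
wrist_force: [0.3, 1.0, -1.2]
gripper_width: 0.202
```

Request:
play_rows([
  [[1, -0.001, 0.03, 0, 0], [1, -0.002, 0.06, 0, 0], [1, -0.003, 0.09, 0, 0], [1, -0.004, 0.12, 0, 0], [1, -0.004, 0.131, 0, 0]],
])

```text
time_s: 12.62
tcp_pos: [0.4454, -0.1104, 0.1417]
ee_rot: [[-0.998, -0.063, 0.0], [-0.063, 0.998, 0.001], [-0.0, 0.001, -1.0]]
wrist_force: [-0.4, 0.4, -0.9]
gripper_width: 0.206
```

Request:
play_rows([
  [[1, 0, 0.015, 0, 0], [1, 0, 0.03, 0, 0], [1, 0, 0.03, 0, 0], [1, 0, 0.03, 0, 0], [1, 0, 0.03, 0, 0]],
])

```text
time_s: 13.03
tcp_pos: [0.446, -0.0832, 0.1414]
ee_rot: [[-0.998, -0.061, 0.0], [-0.061, 0.998, 0.0], [-0.0, -0.0, -1.0]]
wrist_force: [0.2, -0.3, -0.9]
gripper_width: 0.203
```

Run:
```python
from h import *
s=sense();print(s["tcp_pos"],s["ee_rot"].round(4).tolist(),s["gripper_width"],s["wrist_force"])
t=capture("top");cv2.imwrite("pics/top2.png",t);d=capture("side");cv2.imwrite("pics/side2.png",d)
w=capture("wrist");cv2.imwrite("pics/w5.png",w)
def crop(im,x,y,w,h,k): return cv2.resize(im[y:y+h,x:x+w],None,fx=k,fy=k,interpolation=cv2.INTER_CUBIC)
c=np.zeros((600,800,3),np.uint8)
c[:300,:400]=crop(t,230,155,80,60,5)
c[:300,400:]=crop(d,220,145,80,60,5)
c[300:,:400]=cv2.resize(w,(400,300))
c[300:,400:]=crop(cv2.imread("pics/side1.png"),220,145,80,60,5)
cv2.imwrite("pics/m2.png",c)
```

```text
[ 0.44597801 -0.08322363  0.14136794] [[-0.9982, -0.0608, 0.0002], [-0.0608, 0.9982, 0.0], [-0.0002, -0.0, -1.0]] 0.20277783361593194 [ 0.22165079 -0.27078874 -0.91296305]
```

View pics/m2.png

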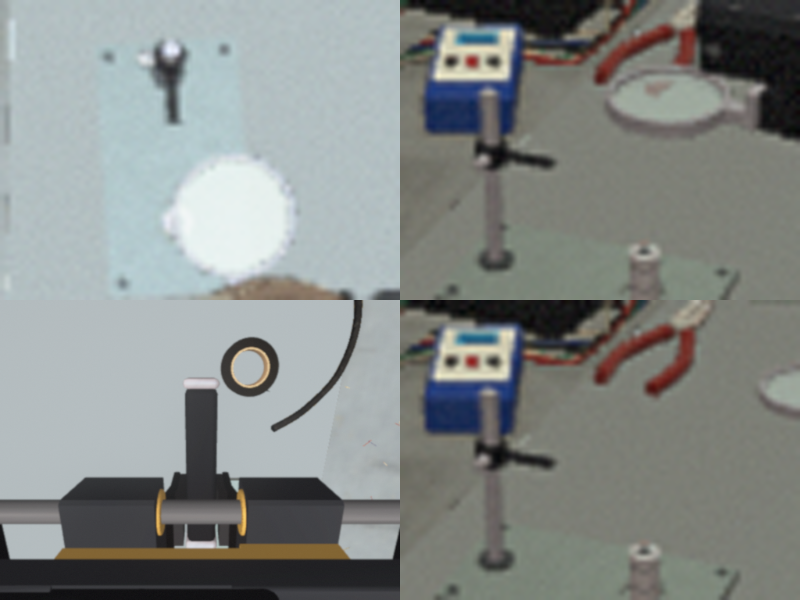

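Run:
```python
from h import *
T=get_calibration("top");S=get_calibration("side")
s=lambda x,y,x0,y0:((x+.5)/5-.5+x0,(y+.5)/5-.5+y0)
def circ(im,x0,y0,x1,y1,th):
    m=cv2.GaussianBlur(im[y0:y1,x0:x1],(3,3),0).min(2)>th
    for st,c in comps(m,8): print("  ",st,c[0]+x0,c[1]+y0)
print("top lens");t=cv2.imread("pics/top2.png");circ(t,258,180,300,212,222)
print("top1 spacer");circ(cv2.imread("pics/top1.png"),255,188,278,210,215)
print("proj spacer top",proj(T,(.531,-.048,.04)),proj(S,(.531,-.048,.04)))
a=s(235,214,230,155);b=s(269,100,220,145);p,r=tri([(T,a),(S,b)]);print("lens",a,b,p,r,"rel tcp",p-sense()["tcp_pos"])
p,r=tri([(T,s(174,123,230,155)),(S,s(154,162,220,145))]);print("tip",p,r)
print("spacer side ray z.04",onz(S,s(244,250,220,145),.04))
# extra 3 px crop picture of top1 spacer
cv2.imwrite("pics/t1.png",np.hstack([cv2.resize(cv2.imread("pics/top1.png")[180:220,245:290],None,fx=8,fy=8,interpolation=cv2.INTER_CUBIC),cv2.resize(t[160:220,240:300],(320,320),interpolation=cv2.INTER_CUBIC)]))
```

```text
top lens
   [7, 8, 22, 21, 349] 275.9 198.0
top1 spacer
proj spacer top [265.6008677 198.7336895] [268.05231616 194.4320666 ]
lens (276.6, 197.4) (273.4, 164.6) [ 0.53010602 -0.07844994  0.12407245] 0.0014723628375977486 rel tcp [ 0.08414506  0.00512224 -0.01702762]
tip [ 0.58629712 -0.04315245  0.08798652] 0.0009260540515289528
spacer side ray z.04 [ 0.52970172 -0.04759733  0.04      ]
```

View pics/t1.png

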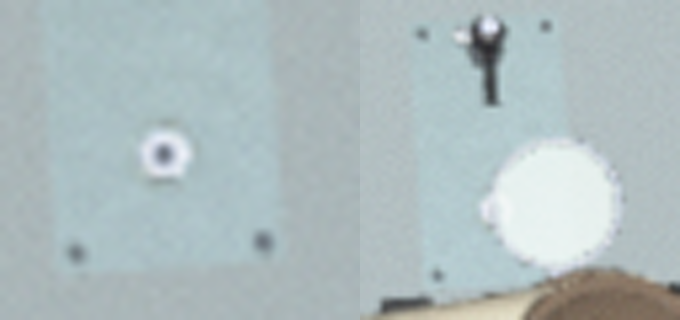

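Spacer seen centred in the dish (top1, pixel 265.0,198.7); lens at (0.530,-0.078,0.124), tip z ≈0.088. Moving +31 mm y, then −37 mm z.

Request:
play_rows([
  [[1, 0, 0.008, 0, 0], [1, 0, 0.02, 0, 0], [1, 0, 0.029, 0, 0], [1, 0, 0.031, 0, 0], [1, 0, 0.031, 0, 0]],
])

```text
time_s: 13.6
tcp_pos: [0.4461, -0.0514, 0.1411]
ee_rot: [[-0.998, -0.062, -0.0], [-0.062, 0.998, -0.0], [0.0, -0.0, -1.0]]
wrist_force: [1.3, -0.0, -1.4]
gripper_width: 0.201
```

Request:
play_rows([
  [[1, 0, 0, -0.008, 0], [1, 0, 0, -0.02, 0], [1, 0, 0, -0.03, 0], [1, 0, 0, -0.036, 0], [1, 0, 0, -0.037, 0]],
])

```text
time_s: 14.02
tcp_pos: [0.445, -0.0524, 0.1025]
ee_rot: [[-0.998, -0.06, -0.003], [-0.06, 0.998, -0.001], [0.003, -0.0, -1.0]]
wrist_force: [-0.2, -0.6, -1.7]
gripper_width: 0.201
```

Request:
play_rows([
  [[1, 0, 0, 0, 0], [1, 0, 0, 0, 0], [1, 0, 0, 0, 0], [1, 0, 0, 0, 0]],
])

```text
time_s: 14.35
tcp_pos: [0.4464, -0.0519, 0.1045]
ee_rot: [[-0.998, -0.061, 0.001], [-0.061, 0.998, 0.0], [-0.001, 0.0, -1.0]]
wrist_force: [0.6, -0.1, -0.8]
gripper_width: 0.2
```

Run:
```python
from h import *
s=sense();print(s["tcp_pos"],s["ee_rot"].round(4).tolist(),s["gripper_width"],s["wrist_force"])
t=capture("top");cv2.imwrite("pics/top3.png",t);d=capture("side");cv2.imwrite("pics/side3.png",d)
def crop(im,x,y,w,h,k): return cv2.resize(im[y:y+h,x:x+w],None,fx=k,fy=k,interpolation=cv2.INTER_CUBIC)
cv2.imwrite("pics/m3.png",np.hstack([crop(t,240,160,50,60,8),crop(d,235,155,50,60,8)]))
T=get_calibration("top");S=get_calibration("side")
for n,p in (("lens",(.5305,-.047,.088)),("tip",(.5865,-.043,.088)),("spacertop",(.5305,-.047,.04))): print(n,(proj(T,p)-[240,160]+.5)*8-.5,(proj(S,p)-[235,155]+.5)*8-.5)
```

```text
[ 0.44643379 -0.05191388  0.1045195 ] [[-0.9982, -0.0607, 0.0012], [-0.0607, 0.9982, 0.0002], [-0.0012, 0.0002, -1.0]] 0.20043054945742206 [ 0.56093288 -0.10329217 -0.81348401]
lens [208.52823082 308.95238508] [268.67908876 207.19557321]
tip [199.31036154 158.8175635 ] [123.46223079 179.37737005]
spacertop [205.70356141 314.63395968] [268.02950488 320.60226533]
```

View pics/m3.png

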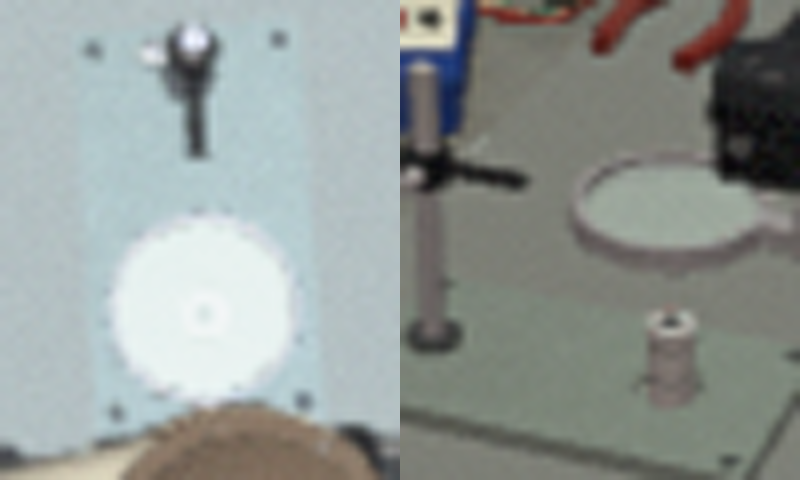

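Lens centre reads ~2 mm to +y of the spacer (top crop: lens (201.5,307.5), spacer (204,314), parallax expects +2.8,−5.7); height matches tip within ~1 mm. Small correction.

Request:
play_rows([
  [[1, 0, -0.001, 0, 0], [1, 0, -0.0017, -0.0005, 0], [1, 0, -0.0017, -0.0005, 0], [1, 0, -0.0017, -0.0005, 0], [1, 0, -0.0017, -0.0005, 0]],
])

```text
time_s: 14.87
tcp_pos: [0.4461, -0.0537, 0.1035]
ee_rot: [[-0.998, -0.061, -0.0], [-0.061, 0.998, -0.0], [0.0, -0.0, -1.0]]
wrist_force: [0.7, 0.3, -0.5]
gripper_width: 0.206
```

Request:
play_rows([
  [[1, 0, 0, 0, 0], [1, 0, 0, 0, 0], [1, 0, 0, 0, 0], [1, 0, 0, 0, 0], [1, 0, 0, 0, 0]],
])

```text
time_s: 15.28
tcp_pos: [0.4461, -0.0536, 0.1036]
ee_rot: [[-0.998, -0.061, 0.0], [-0.061, 0.998, -0.0], [-0.0, -0.0, -1.0]]
wrist_force: [-0.6, -0.8, -1.6]
gripper_width: 0.205
```

Run:
```python
from h import *
s=sense();print(s["tcp_pos"],s["gripper_width"],s["wrist_force"],np.abs(s["joint_velocities"]).max())
print("lens by kinematics",s["tcp_pos"]+s["ee_rot"]@[-.0855,0,.016])
t=capture("top");d=capture("side")
m=(cv2.GaussianBlur(t,(3,3),0).min(2)>222)[180:214,248:285]
print(comps(m,50),"expect lens-spacer px offset (+0.35,-0.7), spacer (265.0,198.7)")
diff=cv2.absdiff(d,cv2.imread("pics/side1.png")).max(2)>60
print("changed side regions",comps(cv2.morphologyEx(diff.astype(np.uint8),cv2.MORPH_OPEN,np.ones((3,3))),15))
```

```text
[ 0.44608378 -0.05364975  0.10355539] 0.20527005458666475 [-0.58644946 -0.82891237 -1.58009835] 0.10317921735530745
lens by kinematics [ 0.53142578 -0.04845413  0.08755544]
[([8, 9, 21, 20, 331], [17.6, 18.5])] expect lens-spacer px offset (+0.35,-0.7), spacer (265.0,198.7)
changed side regions [([290, 0, 63, 47, 1087], [317.3, 17.8]), ([353, 0, 49, 36, 928], [375.6, 17.8]), ([482, 0, 6, 7, 31], [484.5, 2.9]), ([502, 0, 6, 8, 32], [504.4, 3.5]), ([413, 10, 6, 5, 22], [415.4, 12.1]), ([506, 19, 6, 13, 53], [508.9, 25.3]), ([395, 20, 7, 3, 21], [398.0, 21.0]), ([279, 46, 71, 60, 2197], [317.1, 71.5]), ([421, 56, 53, 120, 3476], [447.3, 117.6]), ([501, 60, 11, 6, 46], [505.8, 62.8]), ([483, 83, 29, 99, 2080], [499.9, 130.2]), ([274, 90, 47, 104, 2310], [297.2, 147.2]), ([326, 129, 7, 5, 33], [329.0, 131.1]), ([318, 159, 28, 8, 201], [331.4, 162.5]), ([430, 164, 34, 48, 848], [445.0, 185.4]), ([466, 180, 6, 10, 37], [468.2, 184.7]), ([476, 206, 27, 30, 378], [485.4, 222.1]), ([472, 209, 5, 4, 17], [473.9, 210.4]), ([433, 215, 7, 4, 25], [435.9, 216.7]), ([457, 218, 13, 8, 71], [463.5, 220.9]), ([420, 224, 26, 38, 660], [431.5, 239.7]), ([475, 243, 37, 43, 897], [495.3, 268.5]), ([470, 251, 8, 16, 69], [473.4, 258.4]), ([440, 252, 29, 20, 335], [455.6, 263.4])]
```

```bash
python3 -c "
from station import *
print(finish_job())"
```

```text
the job is handed in; nothing more can be done
None
```

The short spacer, which was in the rack's +y end socket, now stands upright in the inspection stand's dish. The loupe is gripped by its handle and held still and level over it. I handed the job in at about 15.4 s of the 48 s allowed; no verdict is reported.

- **Lens centring:** by arm position the lens is at (0.531, -0.048). The spacer was released at (0.531, -0.048), and the top camera agrees to about 1.5 mm.
- **Height:** the lens is at 0.0876 m. The pointer tip measured 0.087 to 0.088 m in the two views.
- **Clearance:** the lens underside is about 42 mm above the spacer. The rim is about 19 mm from the pointer tip.
- **Forces and grip:** the wrist force read under 2 N after every move, and the grip was steady.
- **Disagreements:** the wrist camera's calibration was about 2 mm off sideways, so I relied on the fixed cameras and the arm's own position. The last lens centring before correction was 1.3 mm off by arm position and 2 mm off by the top view; I split the difference.
- **Other things on the bench:** I steered clear of the other spacers and bystanders. The pointer tip measured the same before and after. I did not re-measure the rack or the bystanders at the end; a side-view before/after comparison showed changes only where the arm and loupe are or had been.

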